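# Open the day-locked dial padlock of the reagent box and hold it up

### The arm

A 6-joint arm with a two-finger parallel gripper is mounted at the origin on the work surface. World frame = base frame: x ahead of the robot, y to its left, z up, the work surface at z = 0. Lengths are in m, angles in rad, forces in N, time in s.
With the tool pointing down it reaches from about 0.375 to 0.975 m from the base axis. Payload 3.8 kg.
Tool frame: the origin (TCP) lies between the finger pads; the fingertips stand 22 mm ahead of it and the grasp point (between the pads) lies 3 mm ahead of it (tcp_to_tips is the distance from the TCP to the fingertips, in m); z points along the fingers, y is the direction in which the jaws open and shut (so a half turn about z gives the same grasp; the last joint's range is limited). The gripper opens to 88 mm and grips with 3 to 60 N. Pads are 18 mm wide; open, the fingers measure 123 mm over their backs; the gripper's body (75 mm by 187 mm) begins 45 mm behind the grasp point.
Start: joints at [1.224, 0.264, 1.604, -0, 1.274, -0.037], TCP at [0.206, 0.643, 0.261] pointing down, gripper open.
Joint ranges: [-2.63, 2.63], [-0.94, 2.18], [0.31, 2.57], [-1.31, 4.45], [0, 2.66], [-2.55, 2.55]. Speed limits (rad/s): [2.57, 2.57, 3.14, 3.14, 3.14, 3.14].

### API

Orientations are given as a rotation vector (axis times angle).
In Python, from workcell import move_pose, move_l, move_joints, open_gripper, clamp, hold, ik, observe, camera, calibration, PlanningError, finish_job, tcp_to_tips gives the robot as it stands. The module is installed in compiled form; this text tells all that it offers. Calls block until the motion is done:
- move_pose(position, orientation): joint-space move of the TCP to a pose.
- move_l(position, attitude=None, velocity=0.15, force_limit=None): straight line of the TCP; attitude=None keeps the orientation; velocity is the mean speed in m/s. With force_limit (N) it stops when the force on the tool has changed by that much, and returns True; else False.
- move_joints(angles): joint-space move.
- open_gripper() and clamp(): open the fingers fully, or close them until they stop; the grip force is fixed at half the most.
- hold(seconds).
- ik(position, orientation): joint angles nearest the present ones, or None.
- observe(): the state.
- camera(name): name is "scene" or "top" or "wrist"; returns (picture, depth): 420x560x3 uint8, blue, green, red; 420x560 float32, m along the optical axis (not along the pixel's ray), 0 where there is no reading.
- calibration(name): a dict with "fx", "fy", "cx", "cy" (pixels), "k1" (the pictures are not rectified: a ray, as slopes to the right and down, at radius r is drawn at 1 + k1 r^2 times it, then the intrinsics apply), "R" (3x3) and "t" (3): a world point X has camera coordinates R X + t. Camera axes: x right, y down, z forward; pixel columns grow to the right and rows downward; lengths in m; the calibration is good to about 2 mm. A picture is of the moment at which its call begins: read the wrist's pose just before it. calibration takes no time and is no camera call; for the wrist camera it gives the pose at the moment of the call.
A pose or a line that the arm cannot do raises PlanningError and nothing moves.
- finish_job(): hands the job in, once; it reports no verdict.
The state is a dict: "clock": time; "q": joint angles; "joint_vel": joint speeds; "joint_efforts": joint torques, N m; "ee_pos": TCP position; "orientation": TCP orientation; "wrist_force": force on the tool from outside, world axes, zero at the start; "torque": the same for the moment, N m; "grip_width": opening from 0.0 (shut) to 1.0 (fully open).
Only numpy, scipy, OpenCV 4.12 (cv2) and the standard library are available. Lean on these libraries where they do the work, as an engineer would, in place of code of your own. Each camera call takes 0.05 s, during which the arm holds its last target. There are 200 camera calls.

### The job

The yellow reagent box in the fume hood is locked by a block padlock on its lid, left on day lock so that only its last number is still to be dialled: turn the black dial click by click until its white line has clicked in at the fourth mark clockwise from the red zero mark (seen from above), then pull the straight shackle out by its knob as far as it goes and lift the lock off the staple. Finish while holding it: keep the opened lock in the gripper, still and level with the dial on top, its underside at least 10 cm above the lid, for the second key-holder to see. Leave the box shut and the bottles, glassware and tools where they stand.

Things in the scene. Friction and masses are not known exactly. Their poses are not given: they have to be found in the camera images.
- reagent_box: fixed yellow steel chest, 238 x 318 mm over its lid, lid top 116 mm above the work surface; origin in the middle of its underside, x towards its hinges (away from the robot at yaw 0), y along its length, z up. Nothing stands within 45 mm of the lock or of its knob; a vial and a jar stand at the back of the lid
- lid (a joint): hinge of the box's lid on its far edge: 0 shut, grows as it opens (rad). It stays shut by its own weight.
- lock: satin steel block padlock, 54 mm (its x) by 80 mm (y) by 46 mm high, 0.45 to 0.8 kg in all, standing on the lid over the staple (about 3 mm of play), which keeps it from turning; origin in the middle of its underside, z up, turned as the box is at the start. With the shackle out it lifts straight up by 35 mm off the staple; hold it by its two long faces, 54 mm apart (normal to its x)
- staple_top (a point): top of the box's staple, a fixed upright loop of 8 mm steel bar, 32 mm long (box x) and 8 mm thick (box y), that stands 32 mm out of the lid through a slot and inside the lock's throat (13 mm wide, 34 mm deep, across the underside)
- lock_center (a point): centre of the lock's body, 23 mm above its underside; axes as lock
- dial_grip (a point): on the axis of the round black dial on top of the lock (upright axis, central on the lock), 10 mm above the lock's top face and so 56 mm above the lid at the start; the dial is 37 mm in diameter (39 mm in its lowest 5 mm), its top 16 mm above the lock's top face. It may be gripped across any diameter.
- dial (a joint): the dial's angle (rad), growing clockwise seen from above, endless. 0: its white line points at the red zero mark, on the lock's -x side. Twelve marks and clicks 0.524 apart; a spring pawl (about 0.05 N m) draws it to the nearest click when let go. The fourth mark is 2.094 (give or take full turns); the start is a click from -0.52 to 1.05. Only at the fourth mark does the shackle come free
- pull_knob (a point): centre of the shackle's pull knob: steel knob 20 mm in diameter, 22 mm long along the lock's y, standing off the lock's -y end behind a 12 mm long neck 10 mm thick; centre 63 mm from the middle of the lock (with the shackle home), 17 mm above the lid
- shackle (a joint): how far the straight shackle (10 mm bar across the throat, through the staple's eye) is pulled out along the lock's -y: 0 home, 0.026 m pulled right out to its stop; the staple is free from about 0.022. It stays where it is left: about 3 N moves it.
- amber_bottle_mid (a point): bystander: middle of a brown glass bottle, 84 mm in diameter, 200 mm high, on the bench beside the box
- amber_vial_mid (a point): bystander: middle of a small brown vial, 34 mm in diameter, 52 mm high, on the back of the lid
- salt_jar_mid (a point): bystander: middle of a small jar with a blue cap, 48 mm in diameter, 50 mm high, on the back of the lid
- wash_bottle_mid (a point): bystander: middle of a white bottle with a blue cap, 66 mm in diameter, 170 mm high, on the bench beside the box
- beaker_mid (a point): bystander: middle of a white beaker, 76 mm in diameter, 95 mm high, on the bench beside the box
- spatula_grip (a point): bystander: handle of a steel spatula, 190 mm long, lying on the bench

How it is judged:
By the outcome, as a careful person would: the job done as asked, in the order asked, and still so for the second after the job is handed in, while the arm keeps its last pose, push and grip.
It also fails if it takes over 69 s, if anything falls off the work surface, if the arm or the gripper's body presses on something with over 40 N, if the wrist force passes 120 N, or if a joint passes its speed limit or range.

## Working session

There is one attempt and no reset: what is moved stays moved. The work goes in short steps, each a Python script; the robot and the scene stay as the last script left them, time stands still between calls to the robot, and variables do not carry over. Pictures are saved under pics/ and viewed, about 8 in all and at most 12, crops included, and the job is handed in when it is done.

```bash
mkdir -p pics; cat > h.py <<'E'
import numpy as np, cv2
from workcell import *
from scipy.spatial.transform import Rotation as Ro
def save(n,f,crop=None,s=1):
    c=calibration(n); im,d=camera(n); np.savez('pics/'+f+'.npz',im=im,d=d,**{k:np.array(v) for k,v in c.items()})
    o=im if crop is None else im[crop[1]:crop[3],crop[0]:crop[2]]
    cv2.imwrite('pics/'+f+'.png',cv2.resize(o,None,fx=s,fy=s,interpolation=cv2.INTER_CUBIC)); return im,d,c
def ray(c,u,v):
    K=np.array([[c['fx'],0,c['cx']],[0,c['fy'],c['cy']],[0,0,1.]])
    p=cv2.undistortPoints(np.array([[[u,v]]],float),K,np.array([float(c['k1']),0,0,0]))[0,0]
    return np.array([p[0],p[1],1.])
def onz(c,u,v,z):
    R=np.array(c['R']);t=np.array(c['t']);d=R.T@ray(c,u,v);o=-R.T@t
    return o+d*(z-o[2])/d[2]
def bydepth(c,d,u,v):
    R=np.array(c['R']);t=np.array(c['t']);return R.T@(ray(c,u,v)*d[int(round(v)),int(round(u))]-t)
def down(yaw): # tool z down, tool y(jaw) axis at angle yaw+90deg from world x ; tool x along yaw
    c,s=np.cos(yaw),np.sin(yaw)
    return Ro.from_matrix(np.array([[c,s,0],[s,-c,0],[0,0,-1.]])).as_rotvec()
E
python3 - <<'E'
from h import *
a=save('top','top0')[0];b=save('scene','scene0')[0]
o=observe();print(o); print(Ro.from_rotvec(o['orientation']).as_matrix().round(3)); print(calibration('top'))
E
```

```text
{'clock': 0.1, 'q': array([ 1.22409955e+00,  2.64688365e-01,  1.60517930e+00,  3.75062154e-06,
        1.27370068e+00, -3.68928277e-02]), 'joint_vel': array([ 0.0023455 ,  0.00111199, -0.00436611, -0.00017027,  0.00054713,
        0.00113032]), 'joint_efforts': array([-1.20341333e-04, -5.03617859e+01, -3.58074009e+01,  7.30683957e-02,
        2.31704791e-02, -6.07499715e-05]), 'ee_pos': array([0.20559038, 0.64232918, 0.25953675]), 'orientation': array([-4.84637954e-01, -3.10359999e+00,  3.04506248e-03]), 'wrist_force': array([ 1.58522477, -0.38289884, -0.76417596]), 'torque': array([-0.01031627, -0.0744391 ,  0.0250501 ]), 'grip_width': 1.001189818571462}
[[-0.952  0.305 -0.001]
 [ 0.305  0.952 -0.002]
 [ 0.    -0.002 -1.   ]]
{'fx': 415.9371038529381, 'fy': 415.9371038529381, 'cx': 276.892544026036, 'cy': 209.97109605976271, 'k1': -0.1009913503587123, 'R': array([[ 0.0050355 , -0.99989874, -0.01330977],
       [-0.98853957, -0.00296921, -0.15093275],
       [ 0.15087794,  0.01391726, -0.98845443]]), 't': array([0.00149604, 0.55529753, 1.01458417])}
```

View pics/top0.png

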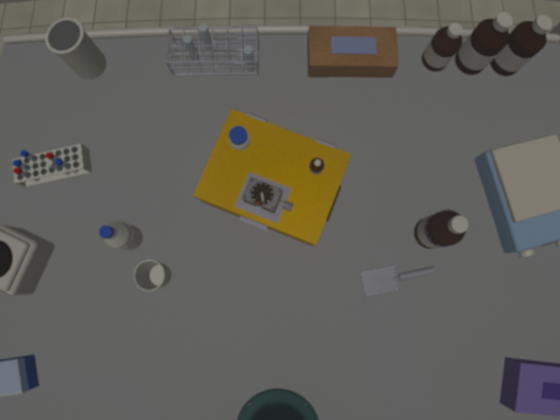

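View pics/scene0.png

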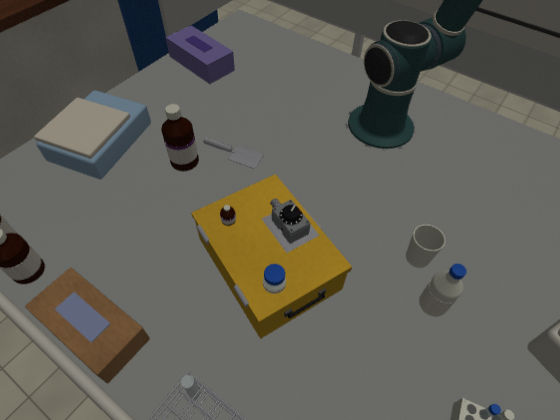

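```bash
python3 - <<'E'
from h import *
c=calibration('top');d=np.load('pics/top0.npz')['d']
P=[onz(c,u,v,.116) for u,v in [(234,112),(350,157),(316,244),(196,193)]]
for p in P: print(p.round(4))
e=P[0]-P[1];f=P[3]-P[2];print([np.degrees(np.arctan2(-g[0],g[1])).round(2) for g in (e,f)],[np.degrees(np.arctan2(g[1],g[0])).round(2) for g in (P[0]-P[3],P[1]-P[2])])
print('mid',np.mean(P,0)); L=onz(c,263,193,.178);print('lock',L, bydepth(c,d,263,193),'knob',onz(c,287,206,.133))
yaw=np.radians(-21)
for k in (0,np.pi,np.pi/2,-np.pi/2):
    q=ik(L+[-.0,0,.2],down(yaw+k));print(k,q)
cw=calibration('wrist');o=observe();R=Ro.from_rotvec(o['orientation']).as_matrix()
print('cam in tool',R.T@(-cw['R'].T@cw['t']-o['ee_pos']), (cw['R']@R).round(2),cw['fx'])
E
```

```text
[0.7885 0.1099 0.116 ]
[ 0.6739 -0.1731  0.116 ]
[ 0.464  -0.0889  0.116 ]
[0.5845 0.1964 0.116 ]
[np.float64(-22.04), np.float64(-22.89)] [np.float64(-22.98), np.float64(-21.86)]
mid [0.62771807 0.01104706 0.116     ]
lock [0.57266972 0.03293487 0.178     ] [0.57327261 0.03308459 0.17490169] knob [ 0.55082115 -0.02097688  0.133     ]
0 [ 1.40253526e-02  2.12920089e-02  1.66637118e+00 -4.44089210e-16
  1.45392946e+00  1.95134082e+00]
3.141592653589793 [ 1.40253526e-02  2.12920089e-02  1.66637118e+00 -4.44089210e-16
  1.45392946e+00 -1.19025183e+00]
1.5707963267948966 [0.01402535 0.02129201 1.66637118 0.         1.45392946 0.3805445 ]
-1.5707963267948966 None
cam in tool [ 0.07597335 -0.00067259 -0.12428777] [[-0.    1.   -0.  ]
 [-0.96 -0.   -0.29]
 [-0.29  0.    0.96]] 302.528647625222
```

```bash
python3 - <<'E'
from h import *
move_pose([.573,.033,.29],down(np.radians(-22.4+180)))
im,d,c=save('wrist','w1',(140,105,420,315),2.8)
print(observe()['clock'],calibration('wrist')['R'].round(3))
E
```

```text
2.675 [[ 0.38   0.925  0.   ]
 [ 0.884 -0.363  0.294]
 [ 0.272 -0.111 -0.956]]
```

View pics/w1.png

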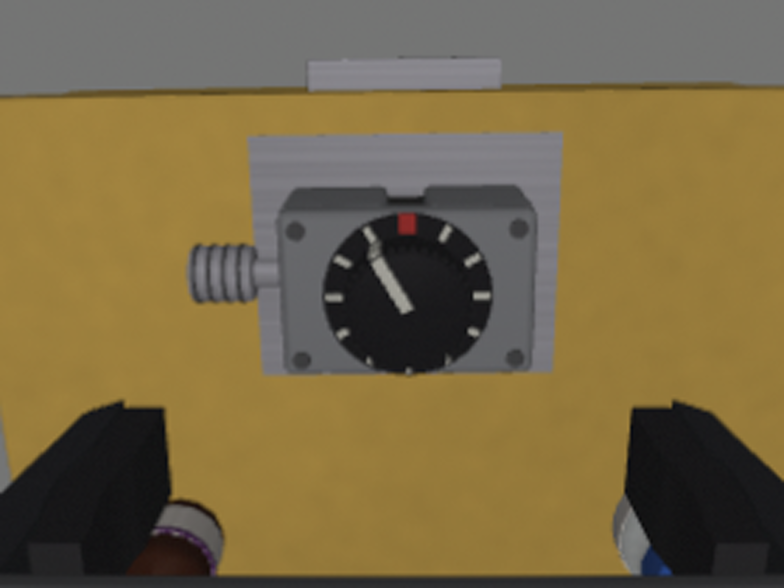

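```bash
python3 - <<'E'
from h import *
z=np.load('pics/w1.npz');c={k:z[k] for k in('fx','fy','cx','cy','k1','R','t')};d=z['d']
f=lambda u,v,h:onz(c,139.7+u/2.8,104.7+v/2.8,h)
C=[f(*p,.162) for p in((281,208),(535,208),(532,372),(285,372))]
for p in C: print(p.round(4))
print('mid',np.mean(C,0),'yaw',[np.degrees(np.arctan2(-g[0],g[1])).round(2) for g in(C[1]-C[0],C[2]-C[3])],'len',np.linalg.norm(C[1]-C[0]),np.linalg.norm(C[3]-C[0]))
print('ring',f(408,294,.163),'depths',[bydepth(c,d,139.7+u/2.8,104.7+v/2.8).round(4) for u,v in((300,250),(510,250),(300,330),(430,310),(222,265),(600,250),(520,500))])
k=f(222,270,.137);print('knob',k)
print('box edge yaw',[np.degrees(np.arctan2(-g[0],g[1])) for g in [f(730,92,.116)-f(100,96,.116)]])
E
```

```text
[0.5354 0.0105 0.162 ]
[0.5646 0.0816 0.162 ]
[0.6146 0.0627 0.162 ]
[ 0.5844 -0.0106  0.162 ]
mid [0.57477246 0.03607114 0.162     ] yaw [np.float64(-22.34), np.float64(-22.35)] len 0.07679306974388757 0.053357960676516235
ring [0.57492247 0.03589852 0.163     ] depths [array([0.5497, 0.0103, 0.1611]), array([0.5739, 0.07  , 0.1626]), array([ 5.732e-01, -2.000e-04,  1.621e-01]), array([0.5769, 0.0418, 0.1801]), array([ 0.5481, -0.0198,  0.1419]), array([0.5994, 0.1018, 0.1164]), array([0.6856, 0.0399, 0.1153])]
knob [ 0.55048286 -0.02204762  0.137     ]
box edge yaw [np.float64(-21.965051054233587)]
```

```bash
cat >> h.py <<'E'
psi=np.radians(-22.35); C=np.array([.5748,.036,0]); X=np.array([np.cos(psi),np.sin(psi),0]); Y=np.array([-np.sin(psi),np.cos(psi),0]); LID=.116
def at(p,z): return [p[0],p[1],z]
E
python3 - <<'E'
from h import *
y0=1.633+1.33
move_pose(at(C,.25),down(y0))
print(move_l(at(C,LID+.046+.006+.022),velocity=.08,force_limit=15))
clamp(); o=observe(); print(o['grip_width'],o['wrist_force'],o['ee_pos'])
for i in range(1,6):
    move_pose(at(C,.190),down(y0-i*np.pi/6)); hold(.2)
    o=observe(); print(o['q'][5],o['wrist_force'].round(1),o['torque'].round(3),o['grip_width'],o['clock'])
open_gripper(); move_l(at(C,.25)); move_pose(at(C,.29),down(psi+np.pi))
save('wrist','w2',(140,105,420,315),2.8); print(observe()['clock'])
E
```

```text
False
0.4009951841507045 [0.42501327 0.09375754 0.4815478 ] [0.5748525  0.03620271 0.19003219]
-0.850363789598816 [ 1.6  3.8 -0.1] [ 0.583 -0.198 -0.028] 0.4033829689561227 5.5
-0.32682297626212564 [ 2.1  1.2 -0.7] [-0.021 -0.194 -0.031] 0.40410554339336724 6.2667
0.196676935066132 [ 2.  -0.5 -1.1] [-0.131 -0.271 -0.039] 0.40382753168922386 7.0333
0.7203116657258205 [ 2.8 -2.  -1. ] [-0.282 -0.309  0.018] 0.3999407910298789 7.8
1.2438815873275175 [ 3.  -2.6 -0.2] [-0.526 -0.222  0.044] 0.4050052681749254 8.5667
12.125
```

View pics/w2.png

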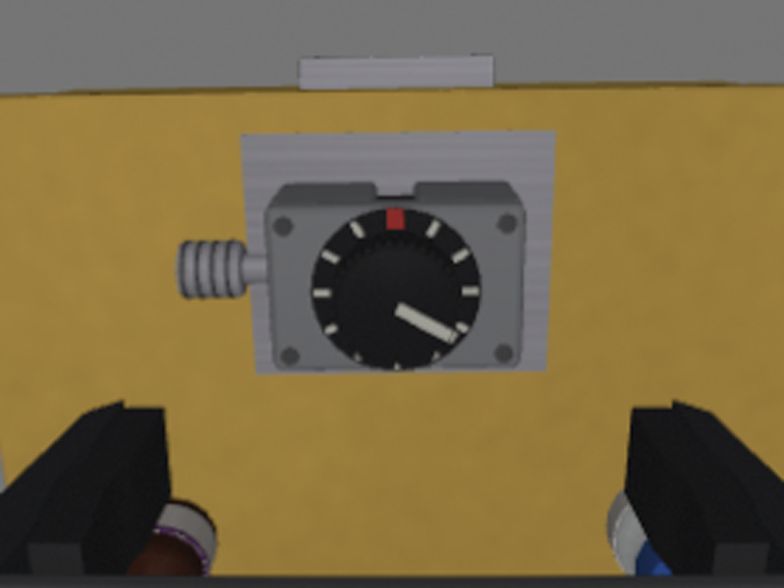

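```bash
python3 - <<'E'
from h import *
K=C-.0635*Y; a=down(psi+np.pi/2)
move_pose(at(K,.24),a)
print(move_l(at(K,LID+.026),velocity=.08,force_limit=12), observe()['ee_pos'])
clamp(); o=observe(); print(o['grip_width'],o['wrist_force'])
print(move_l(at(K-.024*Y,LID+.026),velocity=.03,force_limit=20), observe()['wrist_force'])
print(move_l(at(K-.029*Y,LID+.026),velocity=.02,force_limit=10)); o=observe(); print(o['grip_width'],o['wrist_force'],(o['ee_pos']-K)@Y)
hold(.2); open_gripper(); move_l(at(K-.026*Y,.24),velocity=.12)
p=C-.02*Y; move_pose(at(p,.29),down(psi+np.pi))
im,d,c=save('wrist','w3',(140,105,420,315),2.8); print(observe()['clock'])
E
```

```text
False [ 0.55122054 -0.02278052  0.14271578]
0.21888579805201905 [ 1.03916423  0.72307052 -0.62411582]
False [ 1.01386236 -0.79381616 -1.30721006]
True
0.21727204666216374 [1.25543875 0.78689366 2.01871627] -0.027519679477468525
20.7417
```

View pics/w3.png

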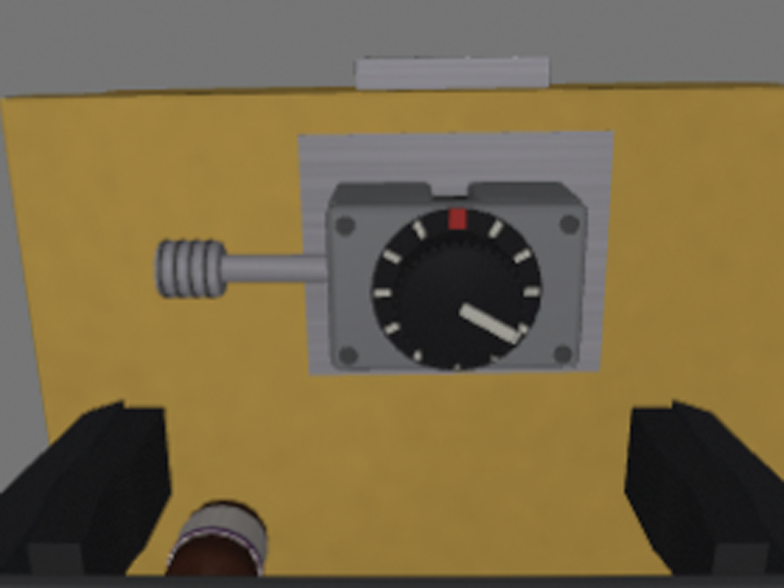

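```bash
python3 - <<'E'
from h import *
a=down(psi+np.pi/2); G=C-.001*Y
move_pose(at(G,.24),a)
print(move_l(at(G,LID+.027),velocity=.08,force_limit=12), observe()['ee_pos'])
clamp(); hold(.2); o=observe(); print(o['grip_width'],o['wrist_force'],o['torque'])
print(move_l(at(G,LID+.027+.012),velocity=.03,force_limit=25)); print(observe()['wrist_force'])
print(move_l(at(G,LID+.027+.05),velocity=.05,force_limit=20)); o=observe(); print(o['wrist_force'],o['torque'],o['grip_width'])
move_l(at(G,LID+.027+.135),velocity=.08); hold(.5); o=observe(); print(o['wrist_force'],o['torque'],o['ee_pos'],o['clock'])
i1,_,_=save('wrist','w4',s=.7); i2,d,c=save('scene','s4',(170,110,390,340),2.5)
w=cv2.imread('pics/w4.png');s=cv2.imread('pics/s4.png');h=max(w.shape[0],s.shape[0])
w=cv2.resize(w,(300,225));s=cv2.resize(s,(500,int(s.shape[0]*500/s.shape[1])));o=np.zeros((s.shape[0],800,3),np.uint8);o[:225,:300]=w;o[:,300:]=s
cv2.imwrite('pics/m4.png',o)
E
```

```text
False [0.57501119 0.03508061 0.14377062]
0.6047945370099178 [-2.50405521  0.81767913  2.29002284] [0.23361232 0.40500002 0.0709512 ]
False
[-0.52234216  2.7424422  -5.29706466]
False
[-0.00936872  0.33459529 -7.44328986] [-0.06352676  0.10779611 -0.01593072] 0.6074779685363852
[ 0.42079168 -0.72319862 -7.49016099] [-0.02747935  0.0628028   0.00882562] [0.57442075 0.03505684 0.27797321] 27.525
```

View pics/m4.png

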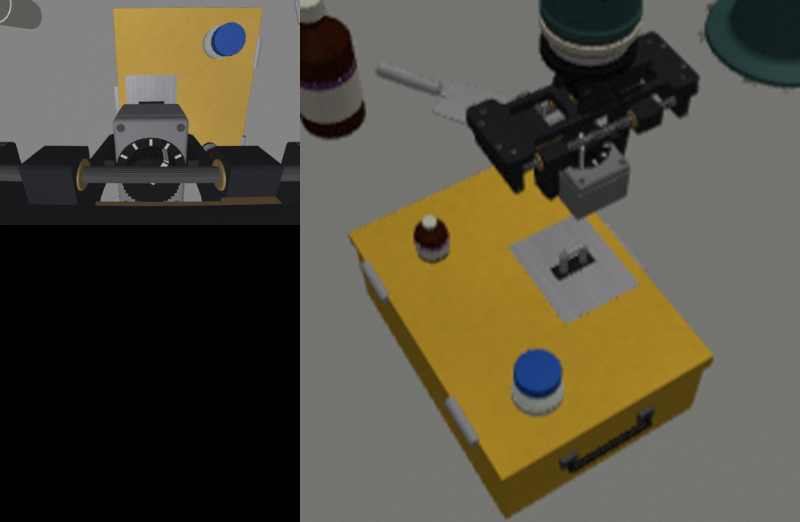

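```bash
python3 - <<'E'
from h import *
z=np.load('pics/w4.npz');c={k:z[k] for k in('fx','fy','cx','cy','k1','R','t')};d=z['d']
P=[]
for u in range(215,350,2):
  for v in range(215,330,2):
    if d[v,u]>0:
      p=bydepth(c,d,u,v); l=[(p-C)@X,(p-C)@Y,p[2]]
      if .285<p[2]<.31 and abs(l[0])<.022 and abs(l[1])<.038: P.append(l)
P=np.array(P); A=np.c_[P[:,:2],np.ones(len(P))]; s=np.linalg.lstsq(A,P[:,2],rcond=None)[0]
print(len(P),P.min(0),P.max(0),'tilt deg',np.degrees(s[:2]),'top z',s[2])
E
```

```text
2444 [-0.02198772 -0.00033199  0.28525499] [0.0219844  0.03769629 0.30995565] tilt deg [ 3.14400636e-03 -1.29351817e+01] top z 0.30312019119772093
```

```bash
python3 - <<'E'
from h import *
z=np.load('pics/w4.npz');c={k:z[k] for k in('fx','fy','cx','cy','k1','R','t')};d=z['d']
P=np.array([[(p-C)@X,(p-C)@Y,p[2]] for u in range(200,360) for v in range(170,330) if d[v,u]>0 for p in [bydepth(c,d,u,v)] if .26<p[2]<.33 and abs((p-C)@X)<.026])
for y in np.arange(.0,.05,.003):
    for x in (-.021,0,.021):
        q=P[(abs(P[:,1]-y)<.0015)&(abs(P[:,0]-x)<.003)]
        print(len(q),q[:,2].__array__().size and np.median(q[:,2]).round(4),end=' | ')
    print(round(y,3))
E
```

```text
38 0.2974 | 0 0 | 34 0.2972 | 0.0
86 0.2975 | 0 0 | 89 0.2975 | 0.003
93 0.2976 | 0 0 | 89 0.2976 | 0.006
105 0.2977 | 0 0 | 104 0.2978 | 0.009
104 0.2973 | 99 0.313 | 109 0.2976 | 0.012
104 0.2972 | 391 0.3082 | 109 0.2973 | 0.015
103 0.2972 | 219 0.2993 | 107 0.2971 | 0.018
110 0.2971 | 110 0.2978 | 106 0.2972 | 0.021
114 0.2972 | 129 0.2973 | 116 0.2973 | 0.024
109 0.2972 | 112 0.2972 | 104 0.2973 | 0.027
112 0.2977 | 121 0.2973 | 116 0.2978 | 0.03
132 0.2976 | 121 0.2971 | 130 0.2977 | 0.033
460 0.286 | 461 0.2861 | 454 0.2867 | 0.036
2 0.2713 | 5 0.2821 | 20 0.2778 | 0.039
0 0 | 0 0 | 0 0 | 0.042
0 0 | 0 0 | 0 0 | 0.045
0 0 | 0 0 | 0 0 | 0.048
```

The lock is level, with its top at 0.297 m, so its underside is about 135 mm above the lid. Handing in.

```bash
python3 - <<'E'
from h import *
hold(.3); o=observe(); print(o['wrist_force'],o['grip_width'],abs(o['joint_vel']).max(),o['clock']); finish_job()
E
```

```text
[ 0.13394664 -0.44281633 -6.73757481] 0.6051051808815556 0.0019066803856971366 27.925
the job is handed in; nothing more can be done
```

The lock is open, off the staple and held still in the gripper, and I handed the job in at 27.9 s of the 69 s allowed.

- **Dial:** it started at -0.52, one click anticlockwise of the red mark. I turned it five clicks clockwise, one at a time. After I let go, the wrist picture showed the white line on the fourth mark.
- **Shackle:** I pulled it by its knob until it met its stop, after about 27 mm of tool travel. The picture showed it fully out.
- **Lift:** I gripped the lock by its two long faces and lifted it straight up by 135 mm, with no sign of catching on the staple.
- **Last checks:**
  - The lock's top is at z = 0.297 m and flat to within about 1 mm. Its underside is therefore about 135 mm above the lid.
  - The wrist carries about 7 N and the arm is at rest.
  - The scene picture after the lift shows the lid shut and the vial, jar, brown bottle and spatula in place. The wash bottle and beaker were outside that crop, and the arm did not go near them after the first move.
- **Not checked:** I did not look at the dial again after the lift. The last close look at its setting was after the shackle was pulled, and it was still on the fourth mark then.

No final check failed. One first attempt at fitting the lock's tilt gave a meaningless 13°, because it included points on the dial and the lock's end face. I replaced it with the flatness measurement above.

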